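# Index the decorating wheel and lock it with its lever

### The arm

A 6-joint arm with a two-finger parallel gripper is mounted at the origin on the work surface. World frame = base frame: x ahead of the robot, y to its left, z up, the work surface at z = 0. Lengths are in mm, angles in rad, forces in N, time in s.
With the tool pointing down it reaches from about 325 to 875 mm from the base axis. Payload 4.4 kg.
Tool frame: the origin (TCP) lies on the centre line of the jaws, within the pads' length; the fingertips stand arm.tip_reach ahead of it and the grasp point (between the pads) lies 2 mm behind it (arm.tip_reach is the distance from the TCP to the fingertips, in mm); z points along the fingers, y is the line along which they close (so a half turn about z gives the same grasp; the last joint's range is limited). The gripper opens to 85 mm and grips with 20 to 120 N. Pads are 22 mm wide; open, the fingers measure 114 mm over their backs; the gripper's body (76 mm by 85 mm) begins 54 mm behind the grasp point. The pads swing forward as they close: fully open they stand 13 mm farther back than shut.
Start: joints at [0.993, 0.207, 1.542, -0, 1.393, -0.15], TCP at [238.56, 523.179, 248.282] pointing down, gripper open.
Joint ranges: [-2.73, 2.73], [-0.86, 2.22], [0.23, 2.46], [-1.11, 4.25], [0.08, 2.63], [-2.82, 2.82]. Speed limits (rad/s): [2.79, 2.79, 3.14, 3.14, 3.14, 3.14].

### API

Orientations are given as a unit quaternion [w, x, y, z].
In Python, from workcell import read_state, viewer, arm gives the robot as it stands.
- The arm moves only by the tool drive_tool, never from a script. Its argument "commands" is a list of rows, each a list of 5 numbers: the shift along the tool's x, y, z normalised to -1 to 1, where 1 is 25 mm, then the turn about the tool's z normalised to -1 to 1, where 1 is 0.12 rad, then the closure, from 0 (fully open) to 1 (shut). A call has 1 to 8 rows; each row shifts and turns the commanded pose from where the row before left it, along the tool's axes as they then stand; what a row does not reach is not made up. A row lasts 1/12 s, in which the tool goes at most 41.7 mm and 7.16 degrees, less where a joint would pass 70% of its speed; a pose out of reach is approached as far as the arm can. A call with a number of a shift or a turn outside -1 to 1 is refused whole. A call with a gripper value outside its range is refused whole. The fingers move at their own pace and stop on an object; "newtons" is the grip in N (left out, the last holds). Time passes only in rows, so rows that do not move let the fingers close. It gives the time, the measured TCP pose, the force, the opening and the grip force at its end, in the units of the state.
- read_state(): the state, without advancing time (a new reading comes with each control period).
- viewer.snapshot(name): name is "side" or "top"; returns the picture (480x640x3 uint8, red, green, blue); there is no depth.
- viewer.camera_info(name): a dict with "fx", "fy", "cx", "cy" (pixels), "k1" (the pictures are not rectified: a ray, as slopes to the right and down, at radius r is drawn at 1 + k1 r^2 times it, then the intrinsics apply), "camera_from_world" (4x4, takes a point from world to camera coordinates). Camera axes: x right, y up, looking along -z (the intrinsics and any distortion apply to the point x, -y, -z); pixel columns grow to the right and rows downward; lengths in mm; the calibration is good to about 2 mm. A picture is of the moment at which its call begins. camera_info takes no time and is no camera call.
- arm.sign_off(): hands the job in; it is judged then, once.
Trained networks look in the newest picture that a camera, given by its name, has taken for a name from the list of things; names that differ only in an ending like _2 or _b are one class to them, and where a whole thing is asked for, a point or a joint stands for the part that bears it (a point fixed in the world has none). Each returns a list of dicts, best first, with "conf" (0 to 1); they miss things now and then, are a little off and sometimes report something else, mostly with a low value. They report only what shows in the picture. A call takes as long as a camera call. They do not tell look-alikes from the thing itself.
- viewer.spot_in(target, camera): "rect" ([centre column, centre row, width, height] in pixels, round what is visible of it).
- viewer.mark_of(target, camera): "centre" ([column, row] in pixels: a listed point, or the origin of a listed thing).
The state is a dict: "time_s": time; "joint_positions": joint angles; "qvel": joint speeds; "joint_torque": joint torques, N m; "tool_pos": TCP position; "eef_rot": TCP orientation; "wrist_force": force on the tool from outside, world axes, zero at the start; "ft_torque": the same for the moment, N m; "finger_gap": finger opening in mm; "grip_force": force on a finger pad.
Only numpy, scipy, OpenCV 4.12 (cv2) and the standard library are available. Lean on these libraries where they do the work, as an engineer would, in place of code of your own. Each camera call takes 0.05 s, during which the arm holds its last target. There are 200 camera calls.

### The job

Turn the decorating wheel until the notch marked by the raised pointer comes to the index lever, and throw the lever over so that its tooth drops fully home in that notch and locks the wheel. The pointer shows the notch only roughly, so feel for it. Do not touch the bowl or let it slide off the middle of the wheel, and leave the other things on the table where they are.

Things in the scene. Friction and masses are not known exactly. Their poses are not given: they have to be found in the camera images.
- wheel: grey base of a decorating wheel, fixed to the table: a foot 200 mm across, with an arm that carries the lever. Origin: under the wheel's axis, on the table; its y axis points level from the wheel's axis towards the lever, z up.
- wheel_center (a point): point on the wheel's upright axis at the height of the top face of the wheel head (aluminium disc 220 mm across, top 76 mm above the table). The head turns, both ways without end, together with the steel index ring around it; dry drag, about 2.5 N at a peg; it stays where left. The two do not slip on each other (under 40 N).
- rim_gate (a point): point, fixed on the base, where the lever's tooth meets the index ring's rim: 125 mm from the wheel's axis, on the rim's top, 80 mm above the table. The steel rim (114 to 136 mm from the axis, 16 mm deep) has 8 notches, 45 degrees apart, 14 to 17 mm wide, open at the top. The tooth is 10 mm wide.
- pointer_tip (a point): outer tip of the raised dark arrow-shaped pointer (42 mm long, 28 mm wide, 14 mm high) on the wheel head, 98 mm from the axis. It marks the wanted notch, the one nearest on the rim, but only roughly: the head is clamped on the ring by eye, so the notch's middle lies up to 5 degrees (11 mm along the rim) to either side, different each time..
- peg_a (a point): centre of the top of an upright turning peg on the wheel head, 16 mm thick, 45 mm tall (top 121 mm above the table), 88 mm from the wheel's axis, 90 degrees clockwise (from above) from the pointer
- peg_b (a point): the same kind of peg, across the wheel from the pointer (180 degrees)
- peg_c (a point): the same kind of peg, 90 degrees counter-clockwise (from above) from the pointer
- lever_pivot (a point): middle of the lever's level pivot pin, 178 mm from the wheel's axis, 85 mm above the table; the lever tips in the upright plane through the wheel's axis and this point
- lever_ball (a point): centre of the black ball (38 mm across) on top of the index lever's 12 mm rod, 150 mm from the pivot. Pushed over towards the wheel it passes the upright and falls on by its weight (about 0.33 kg); the steel tooth on its short arm comes down at the rim gate. Between notches it rests on the rim; when a notch comes under it, it drops in and locks the ring.
- lever (a joint): angle of the lever (rad): 0 = leaning away from the wheel against its stop (ball 0.45 rad outside the upright), 0.45 = upright, 0.85 to 0.95 = tooth resting on top of the rim, 1.15 = home, tooth fully down in a notch. It is held at 0, on the rim or in a notch by its own weight only.
- bowl: a clay-coloured bowl, 96 mm across the rim, 42 mm high, standing loose in the middle of the wheel head and turning with it; origin: centre of its underside
- rib: a flat wooden rib, 110 x 55 x 6 mm, loose; origin: centre of its underside
- turning_tool: a wooden-handled turning tool, about 170 mm long, loose, lying flat beside the wheel; origin under its middle
- rolling_pin: a wooden rolling pin, 340 mm long, 52 mm thick, lying to the left of the wheel; origin under its middle
- mug: a white mug, 80 mm wide, 90 mm high; origin: centre of its underside
- slip_jar: a closed jar, 72 mm wide, 100 mm high; origin: centre of its underside
- knife: a knife with a black handle, 220 mm long, lying flat beyond the wheel; origin under its middle
Mind the look-alikes: they are no part of the job. Leave any green or white look-alike of the bowl alone.

How it is judged (in metres and radians):
At the end, for the whole second after the job is handed in: Lever home (joint above 1.09 rad) in the marked notch (pointer tip within 90 mm, level, of the lever pivot: no other notch allows that); bowl upright (0.1 rad), at rest, within 15 mm of the wheel centre; other loose things within 30 mm of their starts (value of joint lever above 1.09 rad and horizontal distance between pointer_tip and lever_pivot below 0.09 m and linear speed of bowl below 0.01 m/s and horizontal distance between bowl and wheel_center below 0.015 m and angle between bowl's own z axis and vertical below 0.1 rad and distance of each of rib, turning_tool, rolling_pin, mug, slip_jar, knife from where it was at the start of the episode below 0.03 m); the robot touches nothing.
It fails at once if the bowl is touched (more than 1 N) by the robot (contact force between any of the fingers, the arm and bowl above 1 N).
It fails at once if one of the other loose things is moved by more than 30 mm (distance of any of rib, turning_tool, rolling_pin, mug, slip_jar, knife from where it was at the start of the episode above 0.03 m).
It also fails if it takes over 72 s, if anything falls off the work surface, if the arm or the gripper's body presses on something with over 40 N, if the wrist force passes 120 N, or if a joint passes its speed limit or range.

## Working session

There is one attempt and no reset: what is moved stays moved. The work goes in short steps, Python scripts to look and compute and a tool call to move; the robot and the scene stay as the last step left them, time stands still between calls to the robot, and variables do not carry over. Pictures are saved under pics/ and viewed, at most 10 in all, crops included, and the job is handed in when it is done.

Besides the shell and the picture viewer there is one more tool, called as name([rows], argument=value, ...), one row to a line, values as JSON. drive_tool: Moves the arm, as the interface text tells. Its arguments: {"type":"object","properties":{"commands":{"type":"array"},"newtons":{"type":"number"}},"required":["commands"]}

```bash
mkdir -p pics; ls; cat > h.py <<'E'
import numpy as np, cv2
from workcell import read_state, viewer, arm
def ray(cam,uv):
    c=viewer.camera_info(cam); M=np.array(c["camera_from_world"])
    d=np.array([(uv[0]-c["cx"])/c["fx"],(uv[1]-c["cy"])/c["fy"]]); s=d.copy()
    for _ in range(20): s=d/(1+c["k1"]*(s@s))
    R=M[:3,:3]; o=-R.T@M[:3,3]; return o,R.T@np.array([s[0],-s[1],-1])
def at_z(cam,uv,z):
    o,d=ray(cam,uv); return o+d*(z-o[2])/d[2]
def proj(cam,p):
    c=viewer.camera_info(cam); M=np.array(c["camera_from_world"]); q=M[:3,:3]@np.array(p,float)+M[:3,3]
    s=np.array([q[0],-q[1]])/-q[2]; s=s*(1+c["k1"]*(s@s)); return np.array([c["cx"]+c["fx"]*s[0],c["cy"]+c["fy"]*s[1]])
def snap(cam,name):
    im=viewer.snapshot(cam); cv2.imwrite(f"pics/{name}.png",im[:,:,::-1]); return im
E
python3 - <<'E'
from h import *
np.set_printoptions(precision=1,suppress=True)
for c in("top","side"):
    snap(c,c+"0"); print(c,ray(c,(320,240)))
    for n,z in dict(wheel=0,wheel_center=76,rim_gate=80,pointer_tip=90,peg_a=121,lever_pivot=85,lever_ball=200,bowl=76).items():
        for r in viewer.mark_of(n,c)[:4]: print(c,n,round(r["conf"],2),np.array(r["centre"]),at_z(c,r["centre"],z))
s=read_state(); print(s, arm.tip_reach)
E
```

```text
pics
top (array([ 320. ,   -3.9, 1278.3]), array([ 0.2, -0. , -1. ]))
top wheel 0.67 [336.2 269.1] [556.2 -79.3   0. ]
top rim_gate 0.66 [284.6 280.1] [530.4  40.   80. ]
top rim_gate 0.48 [372.3 287.8] [ 491.2 -147.3   80. ]
top pointer_tip 0.71 [370.3 229.1] [ 619.7 -159.9   90. ]
top peg_a 0.7 [316.9 290.2] [494.  -26.4 121. ]
top peg_a 0.64 [311.  235.9] [611.9 -27.7 121. ]
top peg_a 0.57 [375.  290.3] [ 479.5 -147.3  121. ]
top lever_pivot 0.62 [263.1 281.1] [532.8  86.4  85. ]
top lever_ball 0.73 [220.5 280.1] [524.  160.7 200. ]
top lever_ball 0.62 [294.  347.5] [377.5  31.6 200. ]
top bowl 0.94 [340.5 264.6] [551.1 -85.5  76. ]
top bowl 0.79 [212.8 360.1] [377.5 210.2  76. ]
top bowl 0.72 [194.5 269.4] [578.  234.8  76. ]
side (array([ 172.6, -849.1, 1312.7]), array([ 0.3,  0.6, -0.8]))
side wheel 0.67 [327.5 291.1] [546.1 -82.2   0. ]
side wheel_center 0.92 [329.7 275.8] [551.4 -85.3  76. ]
side wheel_center 0.25 [306.5 244.9] [539.7  38.1  76. ]
side rim_gate 0.91 [306.1 246.3] [535.4  31.3  80. ]
side pointer_tip 0.69 [331.2 292. ] [ 527.9 -141.6   90. ]
side pointer_tip 0
[... 215 characters left out ...]
 [297.  230.9] [534.   89.5  85. ]
side lever_pivot 0.64 [363.  283.7] [ 616.4 -152.6   85. ]
side bowl 0.88 [326.2 277.1] [541.1 -84.9  76. ]
side bowl 0.74 [231.5 236. ] [361.6 162.1  76. ]
side bowl 0.7 [293.3 203.9] [569.5 196.   76. ]
side bowl 0.36 [308.8 246.1] [543.7  31.4  76. ]
{'time_s': 0.9, 'joint_positions': array([ 1. ,  0.2,  1.5, -0. ,  1.4, -0.2]), 'qvel': array([ 0., -0.,  0.,  0., -0.,  0.]), 'joint_torque': array([  0. , -38.3, -29.2,  -0. ,   0. ,  -0. ]), 'tool_pos': array([238.6, 523.2, 248.3]), 'eef_rot': array([0. , 0.2, 1. , 0. ]), 'wrist_force': array([-0.3, -0.2, -0.2]), 'ft_torque': array([-0., -0., -0.]), 'grip_force': 0.0, 'finger_gap': 85.31957019730532} 17.0
```

```bash
python3 - <<'E'
import cv2
for n,(a,b,c,d) in dict(top=(180,160,280,210),side=(180,150,280,210)).items():
    im=cv2.imread(f"pics/{n}0.png"); cv2.imwrite(f"pics/{n}0c.png",cv2.resize(im[b:b+d,a:a+c],(800,600),interpolation=cv2.INTER_CUBIC))
E
```

```text
(no output)
```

View pics/top0.png

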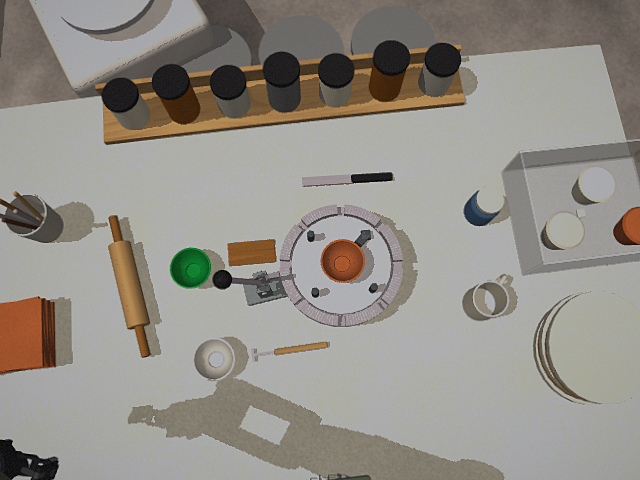

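View pics/side0.png

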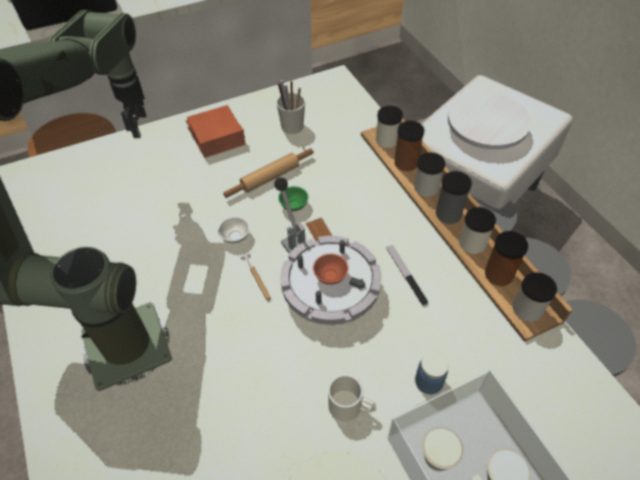

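View pics/top0c.png

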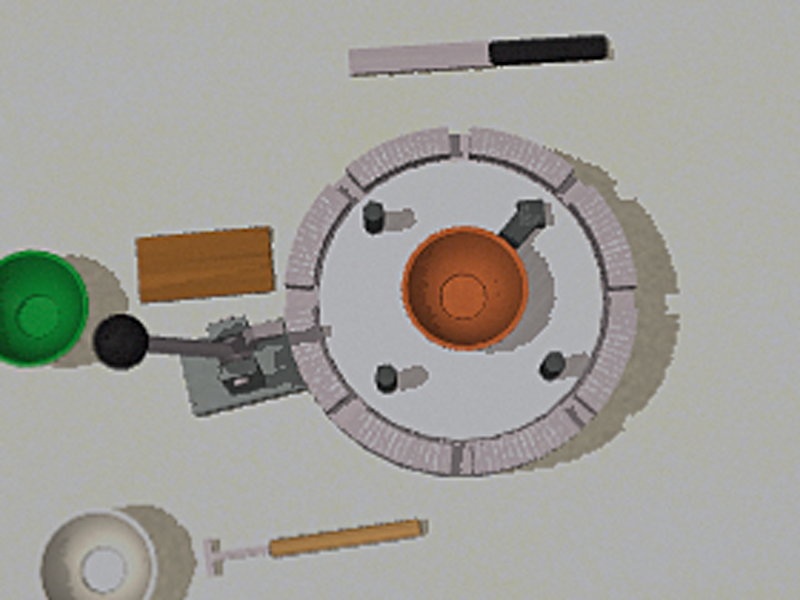

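```bash
cat >> h.py <<'E'
from scipy.spatial.transform import Rotation as Rn
def toolR():
    q=read_state()["eef_rot"]; return Rn.from_quat([q[1],q[2],q[3],q[0]]).as_matrix()
def tri(a,b):
    A=np.zeros((3,3));v=np.zeros(3)
    for c,uv in(("top",a),("side",b)):
        o,d=ray(c,uv);d=d/np.linalg.norm(d);P=np.eye(3)-d[:,None]*d;A+=P;v+=P@o
    return np.linalg.solve(A,v)
def polar(im,cam,C,z,r0=80,r1=145,step=.25):
    th=np.radians(np.arange(-180,180,step)); r=np.arange(r0,r1,.5)
    uv=np.array([[proj(cam,(C[0]+q*np.cos(t),C[1]+q*np.sin(t),z)) for t in th] for q in r],np.float32)
    return cv2.remap(im,uv[...,0],uv[...,1],cv2.INTER_LINEAR)
E
python3 - <<'E'
from h import *
np.set_printoptions(precision=3,suppress=True)
print(toolR(),read_state()["eef_rot"])
T=[(316.9,290.2),(311,235.9),(375,290.3)];S=[(299.7,255.5),(340.8,242.3),(316.7,290.6)]
for a,b in zip(T,S): print(tri(a,b))
print("ptr",tri((370.3,229.1),(365.1,284.4)),"piv",tri((263.1,281.1),(297,230.9)))
for r in viewer.mark_of("lever_ball","side"): print(r)
im=cv2.imread("pics/top0.png")
# centre: circle fit of outer rim edge along radial lines, iterated
from scipy.optimize import least_squares
C=np.array([552,-85.])
g=cv2.cvtColor(im,cv2.COLOR_BGR2LAB).astype(np.float32)
for it in range(4):
    p=polar(g[...,1],"top",C,80,122,150); 
    th=np.radians(np.arange(-180,180,.25))
    gr=-np.diff(cv2.GaussianBlur(p,(9,5),0),axis=0); k=gr.argmax(0); rr=122+.5*k
    f=lambda x: x[2]-rr+x[0]*np.cos(th)+x[1]*np.sin(th)
    s=least_squares(f,[0,0,136],loss="soft_l1",f_scale=1.); C=C+s.x[:2]; print(C,s.x[2])
p=polar(im,"top",C,80)
P=np.vstack([cv2.resize(q,(800,260),interpolation=cv2.INTER_CUBIC) for q in(p[::-1,:720],p[::-1,720:])])
for i in range(0,800,100): P[:8,i:i+1]=0
cv2.imwrite("pics/pol.png",P)
E
```

```text
[[-0.91   0.415  0.   ]
 [ 0.415  0.91   0.   ]
 [-0.     0.    -1.   ]] [0.    0.212 0.977 0.   ]
[492.194 -26.196 131.888]
[612.619 -27.839 121.587]
[ 481.05  -146.388  133.245]
ptr [ 619.113 -159.821   90.056] piv [532.322  85.973  89.597]Traceback (most recent call last):
  File "<stdin>", line 14, in <module>
  File "h.py", line 25, in polar
    uv=np.array([[proj(cam,(C[0]+q*np.cos(t),C[1]+q*np.sin(t),z)) for t in th] for q in r],np.float32)
                  ~~~~^^^^^^^^^^^^^^^^^^^^^^^^^^^^^^^^^^^^^^^^^^^
  File "h.py", line 11, in proj
    c=viewer.camera_info(cam); M=np.array(c["camera_from_world"]); q=M[:3,:3]@np.array(p,float)+M[:3,3]
ValueError: time passes only in moves, steps and waits
```

```bash
cat > cal.py <<'E'
import functools
from workcell import viewer
E
sed -i 's/viewer.camera_info(cam)/info(cam)/; s/viewer.camera_info(c)/info(c)/' h.py
sed -i '2a import pickle,os\ndef info(cam):\n    f=f"cal_{cam}.pkl"\n    if not os.path.exists(f): pickle.dump(viewer.camera_info(cam),open(f,"wb"))\n    return INFO.setdefault(cam,pickle.load(open(f,"rb"))) if cam not in INFO else INFO[cam]\nINFO={}' h.py; rm cal.py
cat > fit.py <<'E'
from h import *
from scipy.optimize import least_squares
np.set_printoptions(precision=3,suppress=True)
im=cv2.imread("pics/top0.png")
C=np.array([552,-85.])
g=cv2.cvtColor(im,cv2.COLOR_BGR2LAB).astype(np.float32)
for it in range(4):
    p=polar(g[...,1],"top",C,80,122,150,1)
    th=np.radians(np.arange(-180,180,1))
    gr=-np.diff(cv2.GaussianBlur(p,(5,7),0),axis=0); k=gr.argmax(0); rr=122+.5*k+.25
    f=lambda x: x[2]-rr+x[0]*np.cos(th)+x[1]*np.sin(th)
    s=least_squares(f,[0,0,136],loss="soft_l1",f_scale=1.); C=C+s.x[:2]; print(C,s.x[2])
p=polar(im,"top",C,80)
P=np.vstack([cv2.resize(q,(800,260),interpolation=cv2.INTER_CUBIC) for q in(p[::-1,:720],p[::-1,720:])])
for y in(0,260):
    for i in range(0,800,100): P[y:y+10,i:i+1]=(0,0,255)
cv2.imwrite("pics/pol.png",P)
E
python3 - <<'E'
from h import *
info("top");info("side")
E
python3 fit.py
```

```text
[552.838 -86.382] 136.06276594077175
[552.822 -86.384] 136.04785665723762
[552.827 -86.386] 136.05520328851566
[552.814 -86.379] 136.04656730364664
```

View pics/pol.png

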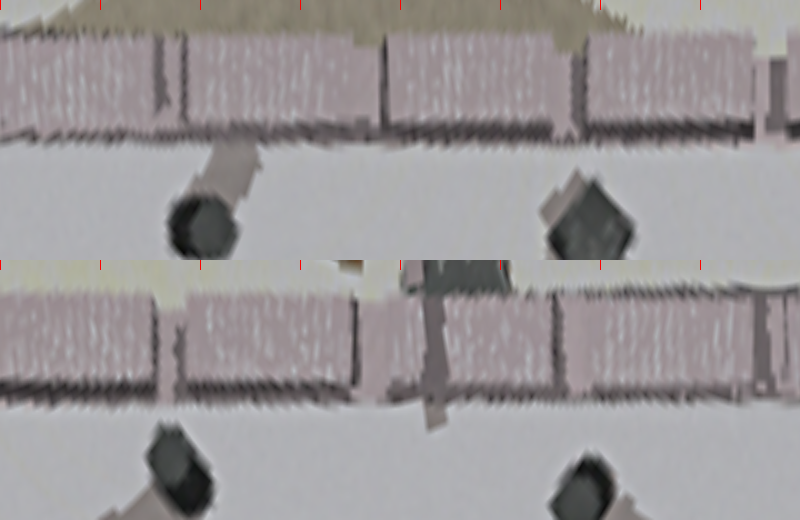

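```bash
cat > ov.py <<'E'
from h import *
np.set_printoptions(precision=2,suppress=True)
C=np.array([552.8,-86.4])
def P(r,a,z): a=np.radians(a); return (C[0]+r*np.cos(a),C[1]+r*np.sin(a),z)
B={}
for cam,(x,y) in dict(top=(222,280),side=(281,184)).items():
    g=cv2.imread(f"pics/{cam}0.png").max(2)
    m=(g<60).astype(np.uint8); n,l,s,c=cv2.connectedComponentsWithStats(cv2.erode(m,None) if cam=="top" else m)
    w=np.zeros_like(m); w[y-20:y+20,x-20:x+20]=1
    k=min(range(1,n),key=lambda i:np.hypot(*(c[i]-(x,y)))); B[cam]=c[k]; print(cam,c[k],s[k])
b=tri(B["top"],B["side"]); bz=at_z("top",B["top"],220)
for q in(b,bz,at_z("side",B["side"],220)): d=q[:2]-C; print("ball",q,np.hypot(*d),np.degrees(np.arctan2(d[1],d[0])))
S=3; x0,y0,w,h=205,195,266,200
im=cv2.imread("pics/top0.png"); v=cv2.resize(im[y0:y0+h,x0:x0+w],None,fx=S,fy=S,interpolation=cv2.INTER_CUBIC)
t=lambda p:tuple(int(round(i)) for i in (proj("top",p)-(x0,y0)+.5)*S)
for a in(-137.9,132.1,42.1):
    for z,col in((121,(0,0,255)),(76,(0,255,0))):
        cv2.polylines(v,[np.array([t(np.array(P(88,a,z))+8*np.array([np.cos(u),np.sin(u),0])) for u in np.linspace(0,6.3,20)])],False,col,1)
cv2.circle(v,t(P(98,-47.9,90)),3,(0,0,255),1)
for a,col in((97.5,(0,0,255)),(95.5,(255,0,0))):
    for z in(85,): cv2.line(v,t(P(178,a,85)),t(P(243.2,a,220)),col,1); cv2.line(v,t(P(110,a,0)),t(P(210,a,0)),col,1)
cv2.imwrite("pics/ov.png",v)
E
python3 ov.py
```

```text
top [221.88 279.04] [214 271  17  17 211]
side [280.64 183.93] [275 179  12  11 101]
ball [521.68 154.58 221.65] 242.98299738807253 97.35877347716381
ball [522.01 154.83 220.  ] 243.18298599018433 97.27374310026381
ball [522.19 156.1  220.  ] 244.42081604323457 97.19520316515961
```

View pics/ov.png

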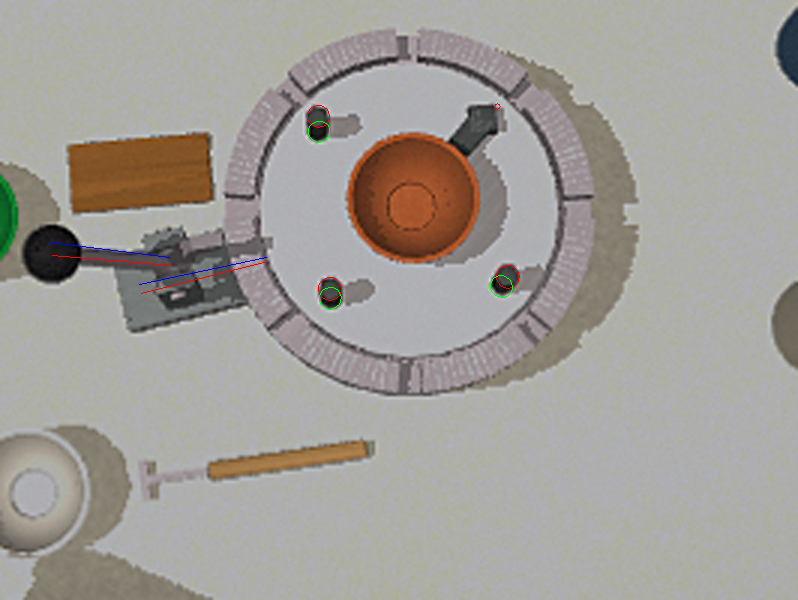

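drive_tool([
  [-0.84, -0.84, 0, 0, 0],
  [-0.84, -0.84, 0, 0, 0],
  [-0.84, -0.84, 0, 0, 0],
  [-0.84, -0.84, 0, 0, 0],
  [-0.84, -0.84, 0, 0, 0],
  [-0.84, -0.84, 0, 0, 0],
  [-0.84, -0.84, 0, 0, 0],
  [-0.84, -0.84, 0, 0, 0],
])

```text
time_s: 1.62
tool_pos: [322.0, 299.3, 248.5]
eef_rot: [0.0, 0.212, 0.977, 0.0]
wrist_force: [0.5, 0.8, 0.1]
finger_gap: 85.4
grip_force: 0.0
```

drive_tool([
  [-0.84, -0.84, 0, 0, 0],
  [-0.84, -0.84, 0, 0, 0],
  [-0.84, -0.84, 0, 0, 0],
  [-0.84, -0.84, 0, 0, 0],
  [-0.84, -0.84, 0, 0, 0],
  [-0.84, -0.84, 0, 0, 0],
  [-0.84, -0.84, 0, 0, 0],
  [-0.84, -0.84, 0, 0, 0],
])

```text
time_s: 2.28
tool_pos: [405.2, 76.6, 248.6]
eef_rot: [0.0, 0.212, 0.977, 0.0]
wrist_force: [1.0, 0.6, -0.3]
finger_gap: 85.2
grip_force: 0.0
```

drive_tool([
  [-0.84, -0.84, 0, 0, 0],
  [-0.84, -0.84, 0, 0, 0],
  [-0.84, -0.84, 0, 0, 0],
  [-0.84, -0.84, 0, 0, 0],
  [-0.84, -0.84, 0, 0, 0],
  [-0.84, -0.84, 0, 0, 0],
  [-0.84, -0.84, 0, 0, 0],
  [-0.84, -0.84, 0, 0, 0],
])

```text
time_s: 2.95
tool_pos: [488.4, -146.0, 248.4]
eef_rot: [0.0, 0.212, 0.977, 0.0]
wrist_force: [0.9, 0.8, 0.3]
finger_gap: 85.5
grip_force: 0.0
```

drive_tool([
  [0, 0, 0.2, 1, 0.2],
  [0, 0, 0.2, 1, 0.2],
  [0, 0, 0.2, 1, 0.2],
  [0, 0, 0.2, 1, 0.2],
  [0, 0, 0.2, 1, 0.2],
  [0, 0, 0.2, 1, 0.2],
  [0, 0, 0.2, 1, 0.2],
  [0, 0, 0.2, 1, 0.2],
])

```text
time_s: 3.62
tool_pos: [488.1, -144.5, 208.1]
eef_rot: [0.0, 0.642, 0.767, 0.0]
wrist_force: [0.1, -0.1, -1.2]
finger_gap: 68.6
grip_force: 0.0
```

drive_tool([
  [0, 0, 0.2, 1, 0.2],
  [0, 0, 0.2, 1, 0.2],
  [0, 0, 0.2, 1, 0.2],
  [0, 0, 0.2, 1, 0.2],
  [0, 0, 0.2, 1, 0.2],
  [0, 0, 0.2, 1, 0.2],
  [0, 0, 0.2, 1, 0.2],
  [0, 0, 0.2, 1, 0.2],
])

```text
time_s: 4.28
tool_pos: [488.1, -144.5, 168.2]
eef_rot: [0.0, 0.923, 0.384, 0.0]
wrist_force: [1.3, 1.0, -0.1]
finger_gap: 67.9
grip_force: 0.0
```

drive_tool([
  [0, 0, 0, 0.5, 0.3],
  [0, 0, 0, 0, 0.3],
  [0, 0, 0, 0, 0.3],
])

```text
time_s: 4.53
tool_pos: [488.1, -144.5, 168.4]
eef_rot: [0.0, 0.933, 0.36, 0.0]
wrist_force: [0.2, -0.1, 0.2]
finger_gap: 59.9
grip_force: 0.0
```

drive_tool([
  [0, 0, 0.56, 0, 0.3],
  [0, 0, 0.56, 0, 0.3],
  [0, 0, 0.56, 0, 0.3],
  [0, 0, 0.56, 0, 0.3],
  [0, 0, 0, 0, 0.3],
  [0, 0, 0, 0, 0.5],
  [0, 0, 0, 0, 0.6],
  [0, 0, 0, 0, 0.7],
], newtons=20)

```text
time_s: 5.2
tool_pos: [489.0, -145.0, 113.6]
eef_rot: [0.001, 0.933, 0.359, 0.001]
wrist_force: [-0.4, -0.3, -0.5]
finger_gap: 25.9
grip_force: 0.0
```

drive_tool([
  [0, 0, 0, 0, 0.9],
  [0, 0, 0, 0, 1],
  [0, 0, 0, 0, 1],
  [0, 0, 0, 0, 1],
  [0, 0, 0, 0, 1],
  [0, 0, 0, 0, 1],
])

```text
time_s: 5.7
tool_pos: [489.1, -145.1, 113.6]
eef_rot: [0.001, 0.933, 0.359, 0.001]
wrist_force: [0.6, 0.4, 4.6]
finger_gap: 15.2
grip_force: 21.6
```

```bash
python3 -c "
from h import *
s=read_state();print(s['tool_pos'],s['wrist_force'],s['finger_gap'],s['grip_force'],arm.tip_reach,s['joint_positions'])"
```

```text
[ 489.10345078 -145.10550783  113.55893073] [0.57362292 0.3924703  4.5836477 ] 15.171460902809681 21.607073843479156 17.0 [-4.58104550e-01  2.25798806e-01  1.82355028e+00 -1.45516437e-04
  1.08945179e+00  3.78974675e-01]
```

drive_tool([
  [0.0045, 0.175, 0, -0.4167, 1],
  [0.0175, 0.35, 0, -0.8333, 1],
  [0.0175, 0.35, 0, -0.8333, 1],
  [0.0175, 0.35, 0, -0.8333, 1],
  [0.0175, 0.35, 0, -0.8333, 1],
  [0.0175, 0.35, 0, -0.8333, 1],
  [0.0175, 0.35, 0, -0.8333, 1],
  [0.0045, 0.175, 0, -0.4167, 1],
])

```text
time_s: 6.37
tool_pos: [542.3, -172.3, 113.5]
eef_rot: [0.0, 0.752, 0.659, 0.001]
wrist_force: [-3.2, 3.1, 10.4]
finger_gap: 15.0
grip_force: 22.0
```

```bash
cat > st.py <<'E'
from h import *
np.set_printoptions(precision=2,suppress=True)
s=read_state();p=s['tool_pos'];d=p[:2]-[552.8,-86.4];R=toolR()
print(s['time_s'],p,'F',s['wrist_force'],'Ftool',R.T@s['wrist_force'],'r',np.hypot(*d),'ang',np.degrees(np.arctan2(d[1],d[0])),'psi',np.degrees(np.arctan2(R[1,0],R[0,0])),'gap',s['finger_gap'],s['grip_force'],'j',s['joint_positions'])
E
python3 st.py
```

```text
6.3667 [ 542.31 -172.31  113.52] F [-3.24  3.12 10.42] Ftool [  2.67  -3.62 -10.42] r 86.54976840521043 ang -96.96103815562793 psi 82.40870264148913 gap 14.964953395994081 22.00228124856949 j [-0.46  0.34  1.68  0.    1.13 -0.33]
```

drive_tool([
  [0.0045, 0.175, 0, -0.4167, 1],
  [0.0175, 0.35, 0, -0.8333, 1],
  [0.0175, 0.35, 0, -0.8333, 1],
  [0.0175, 0.35, 0, -0.8333, 1],
  [0.0175, 0.35, 0, -0.8333, 1],
  [0.0175, 0.35, 0, -0.8333, 1],
  [0.0175, 0.35, 0, -0.8333, 1],
  [0.0045, 0.175, 0, -0.4167, 1],
])

```text
time_s: 7.03
tool_pos: [600.1, -158.8, 113.5]
eef_rot: [-0.001, 0.481, 0.877, 0.0]
wrist_force: [-5.6, 1.2, 11.8]
finger_gap: 15.1
grip_force: 22.0
```

drive_tool([
  [0.0045, 0.175, 0, -0.4167, 1],
  [0.0175, 0.35, 0, -0.8333, 1],
  [0.0175, 0.35, 0, -0.8333, 1],
  [0.0175, 0.35, 0, -0.8333, 1],
  [0.0175, 0.35, 0, -0.8333, 1],
  [0.0175, 0.35, 0, -0.8333, 1],
  [0.0175, 0.35, 0, -0.8333, 1],
  [0.0045, 0.175, 0, -0.4167, 1],
])

```text
time_s: 7.7
tool_pos: [635.4, -111.4, 113.5]
eef_rot: [-0.002, 0.151, 0.989, -0.0]
wrist_force: [-7.8, -1.4, 11.1]
finger_gap: 15.4
grip_force: 22.1
```

```bash
python3 st.py
```

```text
7.7 [ 635.42 -111.36  113.51] F [-7.77 -1.45 11.09] Ftool [  7.03  -3.7  -11.06] r 86.31130873112693 ang -16.807438293530993 psi 162.67727093825323 gap 15.359796649528905 22.07558959722519 j [-0.31  0.48  1.47 -0.    1.19 -1.58]
```

drive_tool([
  [0.0045, 0.175, 0, -0.4167, 1],
  [0.0175, 0.35, 0, -0.8333, 1],
  [0.0175, 0.35, 0, -0.8333, 1],
  [0.0175, 0.35, 0, -0.8333, 1],
  [0.0175, 0.35, 0, -0.8333, 1],
  [0.0045, 0.175, 0, -0.4167, 1],
  [0, 0, 0, 0, 1],
  [0, 0, 0, 0, 1],
])

```text
time_s: 8.37
tool_pos: [637.2, -69.1, 113.5]
eef_rot: [-0.002, -0.097, 0.995, -0.0]
wrist_force: [-7.9, -0.5, 10.7]
finger_gap: 15.0
grip_force: 22.1
```

```bash
python3 st.py; python3 - <<'E'
from h import *
im=snap("top","top1")[:,:,::-1].copy()
p=polar(im,"top",(552.8,-86.4),80)
P=np.vstack([cv2.resize(q,(800,200),interpolation=cv2.INTER_CUBIC) for q in(p[::-1,:720],p[::-1,720:])])
for y in(0,200):
    for i in range(0,800,100): P[y:y+10,i:i+1]=(0,0,255)
c=im[190:330,190:420]; P2=cv2.resize(c,(329,200))
v=np.zeros((600,800,3),np.uint8); v[:400]=P; v[400:,:329]=P2; cv2.imwrite("pics/p1.png",v)
E
```

```text
8.3667 [637.22 -69.07 113.47] F [-7.86 -0.49 10.7 ] Ftool [  7.85   1.04 -10.66] r 86.18346446225755 ang 11.59961857465854 psi -168.90083280640616 gap 14.975663352976564 22.054923176765442 j [-0.24  0.48  1.48 -0.    1.19 -2.01]
```

View pics/p1.png

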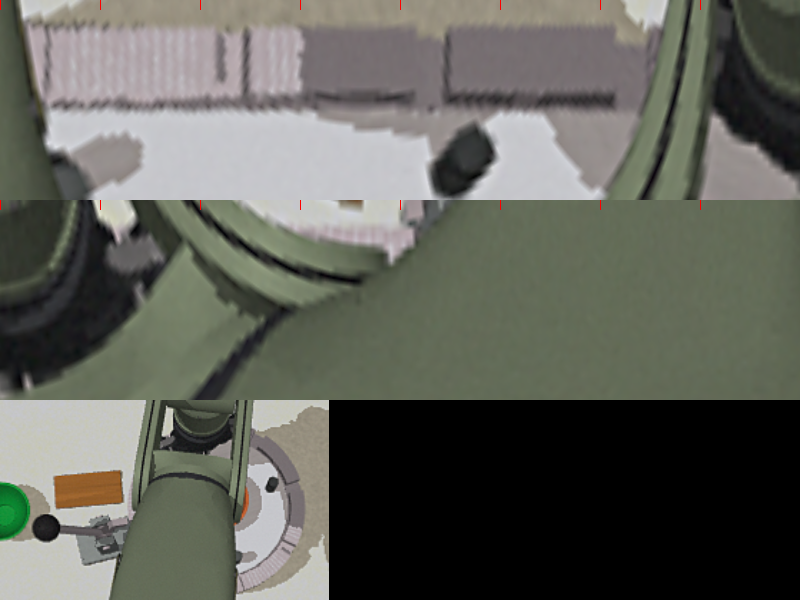

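drive_tool([
  [0, 0, 0, 0, 0.8],
  [0, 0, 0, 0, 0.6],
  [0, 0, 0, 0, 0.6],
  [0, 0, 0, 0, 0.6],
  [0, 0, -0.5, 0, 0.6],
  [0, 0, -0.9, 0, 0.6],
  [0, 0, -0.9, 0, 0.6],
  [0, 0, -0.9, 0, 0.6],
])

```text
time_s: 9.08
tool_pos: [639.0, -69.0, 193.6]
eef_rot: [-0.0, -0.096, 0.995, 0.0]
wrist_force: [0.5, -0.6, 1.2]
finger_gap: 34.2
grip_force: 0.0
```

drive_tool([
  [0, 0, -0.9, 0, 0.8],
  [0, 0, -0.9, 0, 1],
  [0, 0, -0.9, 0, 1],
  [0, 0, -0.9, 0, 1],
  [0, 0, -0.5, 0, 1],
  [0, 0, 0, 0, 1],
])

```text
time_s: 9.58
tool_pos: [641.1, -69.5, 299.9]
eef_rot: [0.004, -0.096, 0.995, -0.001]
wrist_force: [0.1, 0.1, 1.3]
finger_gap: -0.3
grip_force: 0.0
```

drive_tool([
  [0.187, 0.861, 0, 0, 1],
  [0.187, 0.861, 0, 0, 1],
  [0.187, 0.861, 0, 0, 1],
  [0.187, 0.861, 0, 0, 1],
  [0.187, 0.861, 0, 0, 1],
  [0.187, 0.861, 0, 0, 1],
  [0.187, 0.861, 0, 0, 1],
])

```text
time_s: 10.17
tool_pos: [576.9, 73.5, 292.9]
eef_rot: [-0.002, -0.096, 0.995, 0.0]
wrist_force: [0.6, 1.0, -0.3]
finger_gap: -0.0
grip_force: 0.0
```

drive_tool([
  [0.187, 0.861, 0, 0, 1],
  [0.187, 0.861, 0, 0, 1],
  [0.187, 0.861, 0, 0, 1],
  [0.187, 0.861, 0, 0, 1],
  [0.187, 0.861, 0, 0, 1],
  [0.187, 0.861, 0, 0, 1],
  [0.187, 0.861, 0, 0, 1],
  [0, 0, 0, 0, 1],
])

```text
time_s: 10.83
tool_pos: [514.8, 217.3, 293.1]
eef_rot: [-0.002, -0.098, 0.995, 0.001]
wrist_force: [0.6, -0.1, -0.4]
finger_gap: -0.1
grip_force: 0.0
```

```bash
python3 st.py; python3 - <<'E'
from h import *
im=snap("top","top2")[:,:,::-1].copy()
for n in("peg_a","pointer_tip","bowl"):
    z=dict(peg_a=121,pointer_tip=90,bowl=76)[n]
    for r in viewer.mark_of(n,"top")[:3]: print(n,round(r["conf"],2),at_z("top",r["centre"],z).round(1))
p=polar(im,"top",(552.8,-86.4),80)
P=np.vstack([cv2.resize(q,(800,200),interpolation=cv2.INTER_CUBIC) for q in(p[::-1,:720],p[::-1,720:])])
for y in(0,200):
    for i in range(0,800,100): P[y:y+10,i:i+1]=(0,0,255)
c=im[190:330,190:420]; P2=cv2.resize(c,(329,200))
v=np.zeros((600,800,3),np.uint8); v[:400]=P; v[400:,:329]=P2; cv2.imwrite("pics/p2.png",v)
E
```

```text
10.8333 [514.85 217.27 293.08] F [ 0.62 -0.09 -0.38] Ftool [-0.59 -0.21  0.37] r 306.03065099747937 ang 97.12390393349982 psi -168.7612768135207 gap -0.08835159594758046 0.0 j [ 0.24  0.14  1.52  0.    1.48 -1.52]
peg_a 0.88 [ 464.8 -110.   121. ]
peg_a 0.87 [639.1 -64.7 121. ]
peg_a 0.71 [ 569.6 -180.1  121. ]
pointer_tip 0.85 [532.   11.9  90. ]
bowl 0.83 [559.5 -94.1  76. ]
bowl 0.77 [378.8 206.9  76. ]
bowl 0.55 [576.3 230.   76. ]
```

View pics/p2.png

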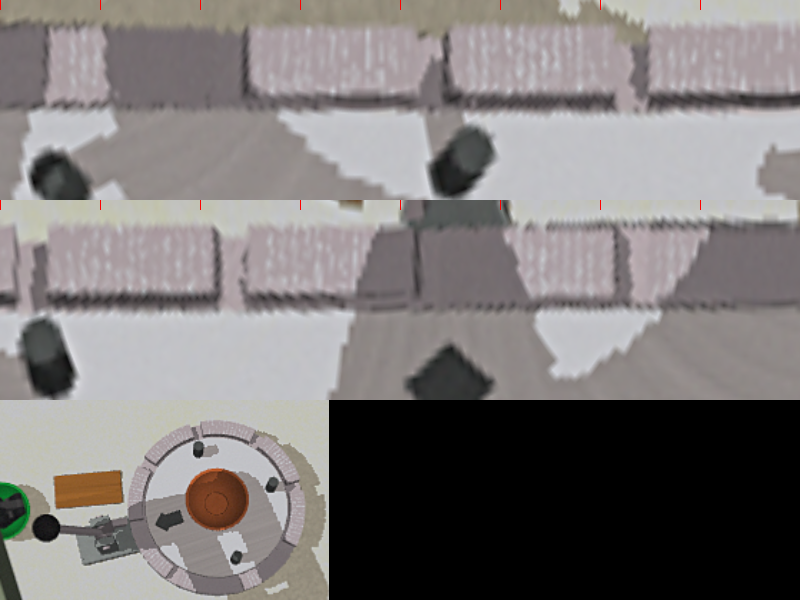

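drive_tool([
  [0, 0, 0.9, 0, 1],
  [0, 0, 0.95, 0, 1],
  [0, 0, 0.95, 0, 1],
  [0.03, -0.5, 0, 0, 1],
  [0.022, -0.32, 0, 0, 1],
  [0.022, -0.32, 0, 0, 1],
  [0.022, -0.32, 0, 0, 1],
  [0.022, -0.32, 0, 0, 1],
])

```text
time_s: 11.7
tool_pos: [524.7, 169.2, 227.3]
eef_rot: [0.002, -0.095, 0.995, 0.0]
wrist_force: [-0.1, 1.8, 2.0]
finger_gap: -0.2
grip_force: 0.7
```

drive_tool([
  [0.022, -0.32, 0, 0, 1],
  [0.022, -0.32, 0, 0, 1],
  [0.022, -0.32, 0, 0, 1],
  [0.022, -0.32, 0, 0, 1],
])

```text
time_s: 12.03
tool_pos: [527.0, 137.1, 224.9]
eef_rot: [0.0, -0.096, 0.995, -0.0]
wrist_force: [0.2, 0.8, 3.8]
finger_gap: -0.2
grip_force: 2.3
```

```bash
python3 st.py
```

```text
12.0333 [526.96 137.12 224.91] F [0.19 0.85 3.76] Ftool [-0.35  0.79 -3.76] r 225.00425706369214 ang 96.59392981790356 psi -168.9939504699329 gap -0.2275874366508441 2.303258590400219 j [ 0.1   0.16  1.64 -0.    1.34 -1.67]
```

drive_tool([
  [0.022, -0.32, 0, 0, 1],
  [0.022, -0.32, 0, 0, 1],
  [0.022, -0.32, 0, 0, 1],
  [0.022, -0.32, 0, 0, 1],
  [0, 0, 0, 0, 1],
  [0, 0, 0, 0, 1],
  [0, 0, 0, 0, 1],
  [0, 0, 0, 0, 1],
])

```text
time_s: 12.7
tool_pos: [530.5, 106.6, 224.3]
eef_rot: [-0.0, -0.096, 0.995, 0.0]
wrist_force: [-0.7, -0.4, -0.0]
finger_gap: 0.1
grip_force: 0.0
```

```bash
python3 st.py; python3 - <<'E'
from h import *
snap("top","top3"); 
for cam in("top","side"):
    if cam=="side": snap("side","side3")
    for r in viewer.mark_of("lever_ball",cam)[:2]: print(cam,round(r["conf"],2),r["centre"],at_z(cam,r["centre"],200).round(1))
v=np.hstack([cv2.resize(cv2.imread("pics/top3.png")[180:330,190:420],(400,260)),cv2.resize(cv2.imread("pics/side3.png")[160:330,220:400],(400,260))])
cv2.imwrite("pics/p3.png",v)
E
```

```text
12.7 [530.53 106.61 224.31] F [-0.71 -0.42 -0.03] Ftool [ 0.77 -0.28  0.03] r 194.29555248542263 ang 96.583092190672 psi -168.9679085829439 gap 0.13316570178981582 0.0 j [ 0.04  0.16  1.65  0.    1.33 -1.73]
top 0.68 [305.7, 263.4] [537.7  -9.3 200. ]
side 0.75 [310.4, 225.8] [538.4   1.7 200. ]
```

View pics/p3.png

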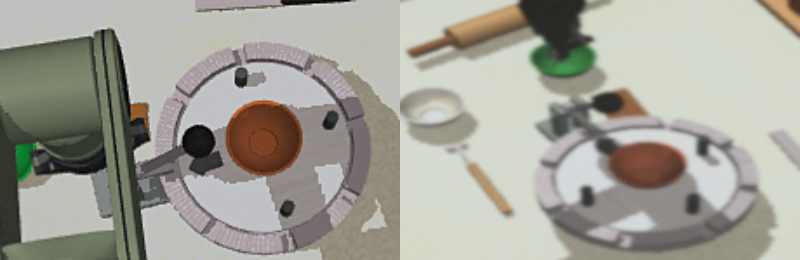

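drive_tool([
  [0, 0.5, -0.5, 0, 1],
  [0, 0.9, -0.9, 0, 1],
  [0, 0.9, -0.9, 0, 1],
  [0, 0.9, -0.9, 0, 1],
  [0, 0.5, -0.5, 0, 1],
  [0, 0, 0, 0, 1],
  [0, 0, 0, 0, 1],
])

```text
time_s: 13.48
tool_pos: [513.4, 197.6, 317.9]
eef_rot: [0.001, -0.097, 0.995, -0.0]
wrist_force: [-0.3, -0.2, -0.2]
finger_gap: -0.1
grip_force: 0.0
```

```bash
python3 st.py; python3 - <<'E'
from h import *
from scipy.optimize import least_squares
C=np.array([552.8,-86.4]); B={}
for cam,a in(("top",(305.7,263.4)),("side",(310.4,225.8))):
    im=snap(cam,cam+"4"); m=(im.max(2)<60).astype(np.uint8)
    n,l,s,c=cv2.connectedComponentsWithStats(cv2.erode(m,None) if cam=="top" else m)
    k=min(range(1,n),key=lambda i:np.hypot(*(c[i]-a))); print(cam,c[k],s[k]); B[cam]=c[k]
    for r in viewer.mark_of("lever_ball",cam)[:1]+viewer.mark_of("pointer_tip",cam)[:1]+viewer.mark_of("bowl",cam)[:1]: print(cam,round(r["conf"],2),np.round(r["centre"],1),at_z(cam,r["centre"],76).round(1))
    f=lambda x:(proj(cam,(C[0]+(178-150*np.sin(x[0]-.45))*np.cos(x[1]),C[1]+(178-150*np.sin(x[0]-.45))*np.sin(x[1]),85+150*np.cos(x[0]-.45)))-B[cam])
    print("lever",least_squares(f,[1,1.698]).x)
    o=cv2.imread("pics/%s0.png"%cam)
print(tri(B["top"],B["side"]))
v=np.hstack([cv2.resize(cv2.imread("pics/top4.png")[180:330,190:420],(400,260)),cv2.resize(cv2.imread("pics/side4.png")[160:330,220:400],(400,260))])
cv2.imwrite("pics/p4.png",v)
E
```

```text
13.4833 [513.39 197.6  317.88] F [-0.29 -0.18 -0.24] Ftool [ 0.32 -0.12  0.24] r 286.72521395321183 ang 97.89980764899445 psi -168.89015440672028 gap -0.14667950250997733 0.0 j [ 0.21  0.11  1.51 -0.    1.52 -1.55]
top [304.88590604 264.97315436] [296 253  21  27 298]
top 0.78 [300.6 261.4] [568.5   0.8  76. ]
top 0.86 [302.3 275.9] [535.9   0.7  76. ]
top 0.96 [214.  356.9] [383.9 207.1  76. ]
lever [1.15218012 1.79430966]
side [313.06086957 227.13043478] [307 222  13  12 115]
side 0.83 [308.  250.9] [534.5  17.1  76. ]
side 0.89 [329.1 270.6] [557.5 -69.2  76. ]
lever [1.14776668 1.69455852]
[537.76906107  -7.91741001 203.37428168]
```

View pics/p4.png

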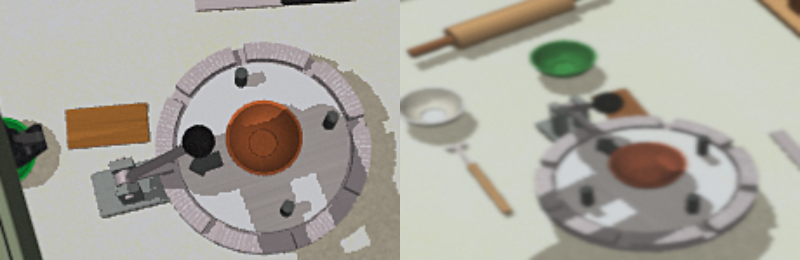

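```bash
python3 - <<'E'
from h import *
def bc(f):
    h=cv2.cvtColor(cv2.imread(f),cv2.COLOR_BGR2HSV); m=cv2.inRange(h,(3,120,50),(14,255,255))
    n,l,s,c=cv2.connectedComponentsWithStats(m); k=min(range(1,n),key=lambda i:np.hypot(*(c[i]-(342,261)))+(s[i][4]<500)*999); x,y,w,hh=s[k][:4]
    p=at_z("top",(x+w/2-.5,y+hh/2-.5),118); return p.round(1),s[k]
a,b=bc("pics/top0.png"),bc("pics/top4.png"); print(a,b)
if np.hypot(*(b[0][:2]-[552.8,-86.4]))<9: print(arm.sign_off())
E
```

```text
(array([551.3, -88. , 118. ]), array([ 321,  239,   44,   44, 1505], dtype=int32)) (array([554.8, -86.3, 118. ]), array([ 320,  238,   44,   43, 1501], dtype=int32))
the job is handed in; nothing more can be done
None
```

The job is handed in: the lever reads about 1.15 rad (home) in both cameras, with its tooth in the notch marked by the pointer. The bowl is about 2 mm from the wheel centre and nothing else was disturbed in the pictures, but no verdict was returned.

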